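# Set the bench blower to full and start it

## Task

Set the bench blower to full and start it: with the fingertips, push the wide paddle lever (not the ball-topped one) away from the robot, past its first notch and on to its far stop, and only then press the round button on that same unit fully in and let it come back out. Push only, do not grip the lever's handle; leave the other unit's lever and button and the loose things on the bench as they are.

Things in the scene. Friction and masses are not known exactly. Their poses are not given: they have to be found in the camera images.
- blower_unit: grey housing fixed to the bench, 120 (x) x 180 (y) x 45 mm high, that carries the paddle lever and a push button. Origin at the centre of its underside on the bench; x points away from the robot (yawed by up to 0.4 rad), y to the left, z up. The button is at x = 0, y = -50 mm on the flat deck, 45 mm above the bench. A hose stub at the back reaches x = 81 mm.
- blower_axle (a point): middle of the paddle lever's axle, at x = 0, y = 40 mm, z = 38 mm of the blower unit, axes as the unit's. Round it lies the quadrant, a fixed drum along y of radius 38 mm (top 76 mm above the bench) and 74 mm wide, with the lever's slot in its middle and steel marks at the three positions.
- paddle_lever (a joint): lever angle in rad about the axle. 0 = near stop (off, leans 0.56 rad from upright towards the robot), 0.56 = first notch (half, upright), 1.12 = far stop (full, leans 0.56 rad away from the robot). Starts at 0. A detent draws it into the nearest of these three and holds it there; crests at about 0.28 and 0.84 take about 5 N at the handle.
- paddle_lever_handle (a point): centre of the paddle handle, on the lever's axis 68 mm from the axle. The handle is a flat black T-shaped paddle: 67 mm wide along the unit's y, 15 mm thick, 48 to 88 mm from the axle. Site axes: y along the axle, z out along the lever, x along the swing away from the robot. Rubber pads (c2 near, c3 left, c4 far, c5 right) cover its sides; push the near face.
- blower_button (a joint): travel of the round push button on the blower unit in m: 0 = out, 0.006 = fully in. A spring of 5 N at full travel returns it.
- blower_button_top (a point): centre of the button's top face (30 mm across, pressed straight down).
- vacuum_unit: the other unit, the same grey housing fixed to the bench, with the ball-topped lever; origin and axes as for the blower unit. To be left alone. The two units may stand either way round, left or right.
- ball_lever (a joint): angle of the other unit's lever in rad: 0 = first notch, upright, where it starts and is to be left; -0.56 and 0.56 = its near and far stops.
- ball_lever_handle (a point): centre of the black ball, 28 mm across, on the other unit's lever, 74 mm from the axle.
- vacuum_button (a joint): travel of the other unit's button in m, 0 = out. Not to be pressed.
- glue_stick: loose glue stick, upright between the units, 24 mm across and 88 mm tall; origin at the centre of its underside.
- tape_measure: loose tape measure 36 x 72 x 62 mm at the front of the bench; origin under its centre.
- marker_black: loose black marker pen, 14 x 127 x 16 mm, lying at the front left; origin under its centre.
- screwdriver: loose screwdriver, 28 x 190 x 28 mm, lying at the front right; origin under its centre.
- sensor_module_4: loose sensor module, 24 x 66 x 18 mm, lying at the left; origin under its centre.
- stapler: loose stapler, 32 x 135 x 46 mm, standing at the right; origin under its centre.

How it is judged:
By the outcome, as a careful person would: the job done as asked, in the order asked, and still so for the second after the job is handed in, with the robot touching nothing.
It also fails if it takes over 40 s, if anything falls off the work surface, if the arm or the gripper's body presses on something with over 40 N, if the wrist force passes 120 N, or if a joint passes its speed limit or range.

## Robot

A 6-joint arm with a two-finger parallel gripper is mounted at the origin on a cart in front of the work surface, level with it; the furniture and walls round the work are solid. World frame = base frame: x ahead of the robot, y to its left, z up, the work surface at z = 0. Lengths are in m, angles in rad, forces in N, time in s.
With the tool pointing down it reaches from about 0.225 to 0.875 m from the base axis. Payload 3.4 kg.
Tool frame: the origin (TCP) lies on the centre line of the jaws, within the pads' length; the fingertips stand 11 mm ahead of it and the grasp point (between the pads) lies 8 mm behind it; z points along the fingers, y is the line along which they close (so a half turn about z gives the same grasp; the last joint's range is limited). The gripper opens to 85 mm and grips with 20 to 120 N. Pads are 22 mm wide; open, the fingers measure 114 mm over their backs; the gripper's body (76 mm by 85 mm) begins 54 mm behind the grasp point. The pads swing forward as they close: fully open they stand 13 mm farther back than shut.
Start: joints at [1.136, 0.276, 1.505, -0, 1.361, -0.121], TCP at [0.178, 0.547, 0.242] pointing down, gripper open.
Joint ranges: [-2.89, 2.89], [-0.75, 2.08], [0.22, 2.7], [-1.18, 4.32], [0.11, 2.71], [-2.7, 2.7]. Speed limits (rad/s): [2.57, 2.57, 3.14, 3.14, 3.14, 3.14].

## Interface

Orientations are given as a unit quaternion [w, x, y, z].
In Python, from rig import manip, eyes, job gives the robot as it stands.
- The arm moves only by the tool drive_tool, never from a script. Its argument "rows" is a list of rows, each a list of 3 entries, a list of its own where there are three numbers: the turn, a rotation vector about the world's x, y, z in rad, then the shift along the world's x, y, z in cm, then the finger opening in cm, from 0 to 8.54. A call has 1 to 8 rows; each row shifts and turns the commanded pose from where the row before left it; what a row does not reach is not made up. A row lasts 1/8 s, in which the tool goes at most 62.5 mm and 10.7 degrees, less where a joint would pass 70% of its speed; a pose out of reach is approached as far as the arm can. A call is refused whole if a number of a shift passes 6.25 or a number of a turn 0.188, either way. A call with a gripper value outside its range is refused whole. The fingers move at their own pace and stop on an object; "force" is the grip in N (left out, the last holds). Time passes only in rows, so rows that do not move let the fingers close. It gives the time, the measured TCP pose, the force, the opening and the grip force at its end, in the units of the state.
- manip.get_state(): the state, without advancing time (a new reading comes with each control period).
- eyes.get_image(name): name is "scene" or "top"; returns the picture (384x512x3 uint8, red, green, blue); there is no depth.
- eyes.get_calibration(name): a dict with "camera_matrix" (3x3 intrinsics, pixels), "k1" (the pictures are not rectified: a ray, as slopes to the right and down, at radius r is drawn at 1 + k1 r^2 times it, then the intrinsics apply), "view" (4x4, takes a point from world to camera coordinates). Camera axes: x right, y up, looking along -z (the intrinsics and any distortion apply to the point x, -y, -z); pixel columns grow to the right and rows downward; lengths in m; the calibration is good to about 2 mm. A picture is of the moment at which its call begins. get_calibration takes no time and is no camera call.
- job.sign_off(): hands the job in; it is judged then, once.
The state is a dict: "clock": time; "qpos": joint angles; "qd": joint speeds; "effort": joint torques, N m; "position": TCP position; "ee_rot": TCP orientation; "contact_force": force on the tool from outside, world axes, zero at the start; "moment": the same for the moment, N m; "width": finger opening in m; "gripper_force": force on a finger pad.
Only numpy, scipy, OpenCV 4.12 (cv2) and the standard library are available. Lean on these libraries where they do the work, as an engineer would, in place of code of your own. Each camera call takes 0.05 s, during which the arm holds its last target. There are 200 camera calls.

## Working session

There is one attempt and no reset: what is moved stays moved. The work goes in short steps, Python scripts to look and compute and a tool call to move; the robot and the scene stay as the last step left them, time stands still between calls to the robot, and variables do not carry over. Pictures are saved under pics/ and viewed, at most 10 in all, crops included, and the job is handed in when it is done.

Besides the shell and the picture viewer there is one more tool, called after ">>>" as name([rows], argument=value, ...), one row to a line, values as JSON. drive_tool: Moves the arm, as the interface text tells. Its arguments: {"type":"object","properties":{"rows":{"type":"array"},"force":{"type":"number"}},"required":["rows"]}

```bash
mkdir -p pics; cat > h.py <<'E'
import numpy as np, cv2
from rig import manip, eyes, job
def grab(n,f):
    im=eyes.get_image(n); cv2.imwrite('pics/'+f,im[:,:,::-1]); return im
def proj(n,P):
    c=eyes.get_calibration(n); V=np.array(c['view']);K=np.array(c['camera_matrix'])
    P=np.atleast_2d(P); q=P@V[:3,:3].T+V[:3,3]; s=np.c_[q[:,0]/-q[:,2],-q[:,1]/-q[:,2]]
    s=s*(1+c['k1']*(s**2).sum(1,keepdims=True)); return s@K[:2,:2].T+K[:2,2]
def onplane(n,uv,z):
    from scipy.optimize import fsolve
    return np.array([fsolve(lambda p:(proj(n,[p[0],p[1],zz])[0]-u),[0.5,0]) for u,zz in zip(np.atleast_2d(uv),np.broadcast_to(z,len(np.atleast_2d(uv))))])
E
python3 - <<'E'
from h import *
grab('top','t1.png');grab('scene','s1.png')
for n in('top','scene'):
    c=eyes.get_calibration(n);print(n,c['k1'],np.round(np.linalg.inv(c['view'])[:3,3],3))
print(manip.get_state())
E
```

```text
top 0.03618376866078567 [0.343 0.002 1.195]
scene -0.07456923596686788 [-0.241 -0.803  0.706]
{'clock': 0.1, 'qpos': array([ 1.13600470e+00,  2.76536453e-01,  1.50600997e+00, -3.99744797e-05,
        1.36067919e+00, -1.20920002e-01]), 'qd': array([ 5.81465382e-05, -3.09583743e-03, -3.97378201e-03, -1.86532099e-03,
       -4.94384443e-05,  1.28300019e-03]), 'effort': array([ 1.18758133e-03, -4.17701733e+01, -2.46405137e+01, -2.60750012e-04,
        5.86288239e-03, -2.20822852e-05]), 'position': array([0.17731204, 0.54650764, 0.24152213]), 'ee_rot': array([-2.05161957e-04,  1.56288226e-01,  9.87711154e-01, -7.90528083e-04]), 'contact_force': array([-0.1015931 ,  0.84025249, -0.48667646]), 'moment': array([-0.02580416,  0.01460068, -0.09067363]), 'gripper_force': 0.0, 'width': 0.08544712024859176}
```

View pics/t1.png

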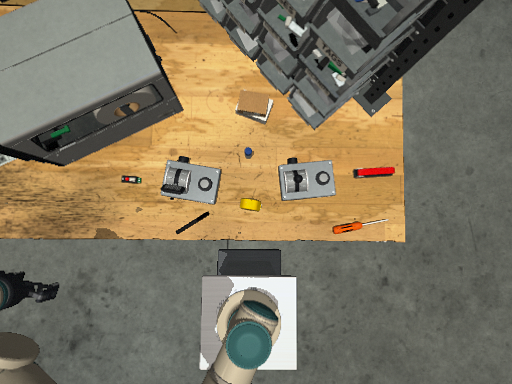

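View pics/s1.png

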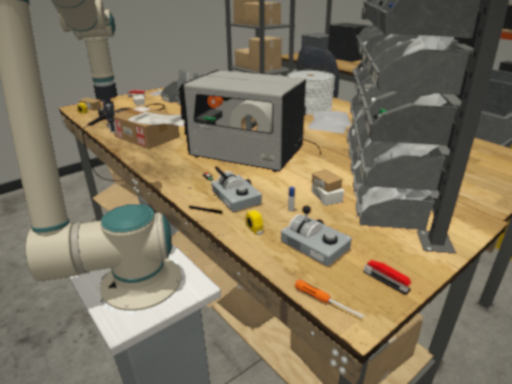

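Top view: the blower with the paddle is the left unit, deck around (192,182), button near (204,184), and paddle near (172,188). The vacuum unit is on the right at (307,180). I'll zoom in for corners.

```bash
python3 - <<'E'
from h import *
a=cv2.imread('pics/t1.png')[145:215,145:240]; b=cv2.imread('pics/s1.png')[155:225,195:290]
cv2.imwrite('pics/c1.png',np.hstack([cv2.resize(x,None,fx=4.2,fy=6 if 0 else 4.2,interpolation=cv2.INTER_CUBIC) for x in(a,b)]))
# rough fit of the unit by its button and the deck centre
print(onplane('top',[[204.5,184],[192,182]],.05))
E
```

```text
[[0.45597722 0.14867353]
 [0.46208331 0.18967127]]
```

View pics/c1.png

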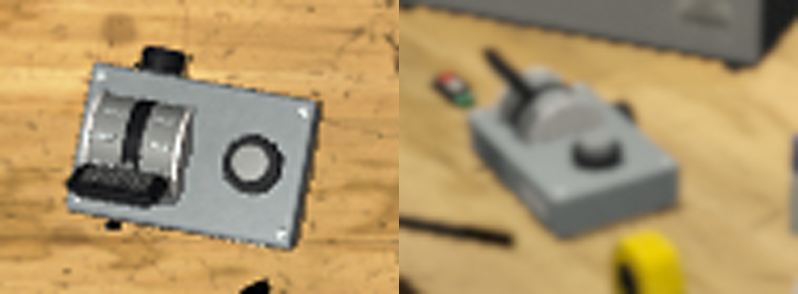

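Crop: deck corners at (95,65), (320,100), (295,247), (70,210), button centre (252,163), and the paddle leans towards the robot, around (118,184). I'll fit the unit pose.

```bash
python3 - <<'E'
from h import *
from scipy.optimize import least_squares
uv=(np.array([[95,65],[320,100],[295,247],[70,210],[252,163]])+.5)/4.2-.5+145
L=np.array([[.06,.09,.045],[.06,-.09,.045],[-.06,-.09,.045],[-.06,.09,.045],[0,-.05,.055]])
def W(p,L):
    c,s=np.cos(p[2]),np.sin(p[2]); return np.c_[p[0]+c*L[:,0]-s*L[:,1],p[1]+s*L[:,0]+c*L[:,1],L[:,2]]
r=least_squares(lambda p:(proj('top',W(p,L))-uv).ravel(),[.46,.19,0])
p=r.x;print(p.round(4),(r.fun.reshape(-1,2)).round(2))
a=lambda t:[.068*np.sin(t-.56),.04,.038+.068*np.cos(t-.56)]
T=np.array([[0,-.05,.05],[0,.04,.038],a(0),a(.56),a(1.12)])
print(W(p,T).round(4)); print(proj('top',W(p,T[2:3])),'seen',(np.array([118,184])+.5)/4.2-.5+145)
print('scene',proj('scene',W(p,L)).round(1))
s=(np.array([[468-398,105],[575-398-15,232],[678-398,170],[598-398,148]])+.5)/4.2-.5+[195,155];print(s.round(1))
print(manip.get_state()['ee_rot'])
E
```

```text
[ 0.4641  0.1941 -0.1466] [[-0.25 -0.69]
 [ 0.07 -0.41]
 [ 0.04  0.33]
 [-0.76  0.56]
 [ 0.92  0.18]]
[[0.4568 0.1447 0.05  ]
 [0.47   0.2337 0.038 ]
 [0.4342 0.239  0.0956]
 [0.47   0.2337 0.106 ]
 [0.5057 0.2284 0.0956]]
[[173.63242362 189.08919899]] seen [172.71428571 188.42857143]
scene [[239.1 174.2]
 [263.5 193.6]
 [233.2 202.8]
 [210.8 181.8]
 [243.  190.8]]
[[211.3 179.6]
 [233.2 209.9]
 [261.3 195.1]
 [242.2 189.9]]
[-2.05161957e-04  1.56288226e-01  9.87711154e-01 -7.90528083e-04]
```

>>> drive_tool([
  [[0,0,0.028],[3.3,-5,0],0],
  [[0,0,0.028],[3.3,-5,0],0],
  [[0,0,0.028],[3.3,-5,0],0],
  [[0,0,0.028],[3.3,-5,0],0],
  [[0,0,0.028],[3.3,-5,0],0],
  [[0,0,0.028],[3.3,-5,0],0],
  [[0,0,0],[0,0,0],0],
  [[0,0,0],[0,0,0],0],
], force=40)

```text
clock: 1.1
position: [0.3752, 0.247, 0.2421]
ee_rot: [-0.001, 0.074, 0.997, 0.0]
contact_force: [-0.6, -0.4, -0.2]
width: 0.0
gripper_force: 0.0
```

>>> drive_tool([
  [[0,0,0],[0,0,-4],0],
  [[0,0,0],[0,0,-4],0],
  [[0,0,0],[0,0,-4],0],
  [[0,0,0],[0,0,-1.9],0],
  [[0,0,0],[0,0,0],0],
  [[0,0,0],[0,0,0],0],
])

```text
clock: 1.85
position: [0.3756, 0.2482, 0.1041]
ee_rot: [0.001, 0.072, 0.997, 0.0]
contact_force: [-0.5, 0.3, 0.9]
width: 0.0002
gripper_force: 0.0
```

```bash
python3 - <<'E'
from h import *
print(manip.get_state()['position'],manip.get_state()['contact_force'])
a=grab('top','t2.png')[145:215,145:240,::-1]; b=grab('scene','s2.png')[145:225,195:290,::-1]
cv2.imwrite('pics/c2.png',np.hstack([cv2.resize(x,(400,340),interpolation=cv2.INTER_CUBIC) for x in(a,b)]))
E
```

```text
[0.37557675 0.24817957 0.10405149] [-0.51201372  0.34185369  0.88128403]
```

View pics/c2.png

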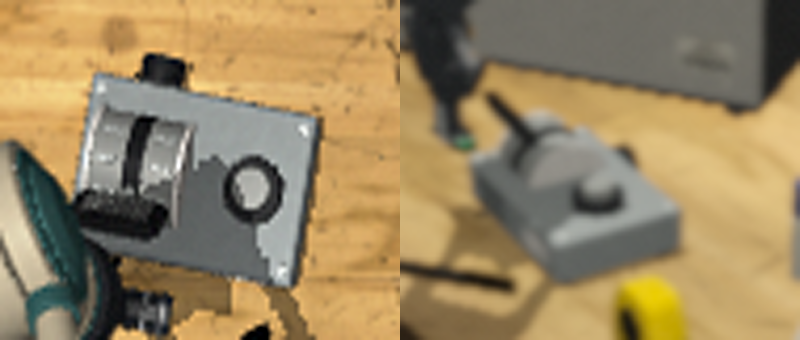

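```bash
python3 - <<'E'
from h import *
P=[[.3756,.2482,.093],[.3756,.2482,.16]]
print((proj('top',P)-145)*[400/95,340/70]); print((proj('scene',P)-[195,145])*[400/95,340/80])
E
```

```text
[[106.58117504 304.85212703]
 [ 85.02398194 301.31770777]]
[[ 48.5674467  139.06554195]
 [ 42.43635107  65.30470205]]
```

>>> drive_tool([
  [[0,0,0],[1.5,-0.2,0],0],
  [[0,0,0],[1.5,-0.2,0],0],
  [[0,0,0],[1.5,-0.2,0],0],
  [[0,0,0],[1.5,-0.25,0],0],
  [[0,0,0],[1.5,-0.2,0],0],
  [[0,0,0],[1.0,-0.15,0],0],
])

```text
clock: 2.7
position: [0.4602, 0.2347, 0.1033]
ee_rot: [-0.002, 0.074, 0.997, 0.0]
contact_force: [-7.0, 1.5, 7.5]
width: -0.0001
gripper_force: 4.0
```

>>> drive_tool([
  [[0,0,0],[0.8,-0.1,0],0],
  [[0,0,0],[0.7,-0.1,0],0],
  [[0,0,0],[0.5,-0.1,0],0],
  [[0,0,0],[0.3,-0.05,0],0],
  [[0,0,0],[0,0,0],0],
])

```text
clock: 3.32
position: [0.4839, 0.2314, 0.1034]
ee_rot: [0.0, 0.073, 0.997, 0.0]
contact_force: [0.3, 0.6, 0.1]
width: -0.0001
gripper_force: 0.0
```

>>> drive_tool([
  [[0,0,0],[0.2,0,0],0],
  [[0,0,0],[0.2,0,0],0],
  [[0,0,0],[0,0,0],0],
])

```text
clock: 3.7
position: [0.4855, 0.2314, 0.1032]
ee_rot: [-0.002, 0.073, 0.997, -0.0]
contact_force: [-5.4, 1.8, 2.6]
width: 0.0001
gripper_force: 3.1
```

>>> drive_tool([
  [[0,0,0],[-2,0.3,0],0],
  [[0,0,0],[-1,0.1,2],0],
  [[0,0,0],[0,0,4],0],
  [[0,0,0],[0,-4.4,2],0],
  [[0,0,0],[0,-4.6,0],0],
  [[0,0,0],[0,0,0],0],
  [[0,0,0],[0,0,0],0],
])

```text
clock: 4.58
position: [0.4572, 0.1458, 0.1834]
ee_rot: [0.0, 0.073, 0.997, 0.0]
contact_force: [-0.0, 0.9, -0.5]
width: -0.0002
gripper_force: 0.0
```

```bash
python3 - <<'E'
from h import *
print(manip.get_state()['contact_force'])
a=grab('top','t3.png')[145:215,145:240,::-1]; b=grab('scene','s3.png')[145:225,195:290,::-1]
cv2.imwrite('pics/c3.png',np.hstack([cv2.resize(x,(400,340),interpolation=cv2.INTER_CUBIC) for x in(a,b)]))
p=[.4641,.1941,-.1466];c,s=np.cos(p[2]),np.sin(p[2])
for t in(0,.56,1.12):
    l=[.088*np.sin(t-.56),.04,.038+.088*np.cos(t-.56)]
    P=[p[0]+c*l[0]-s*l[1],p[1]+s*l[0]+c*l[1],l[2]]
    print(t,(proj('top',P)-145)*[400/95,340/70],(proj('scene',P)-[195,145])*[400/95,340/80]+[400,0])
E
```

```text
[-0.03815218  0.92546869 -0.48566049]
0 [[113.11268812 228.34927395]] [[500.01563127 104.47049214]]
0.56 [[120.31522542 153.7297683 ]] [[548.60810059  77.33174114]]
1.12 [[135.26290136  84.69639292]] [[597.17144965  79.38921671]]
```

View pics/c3.png

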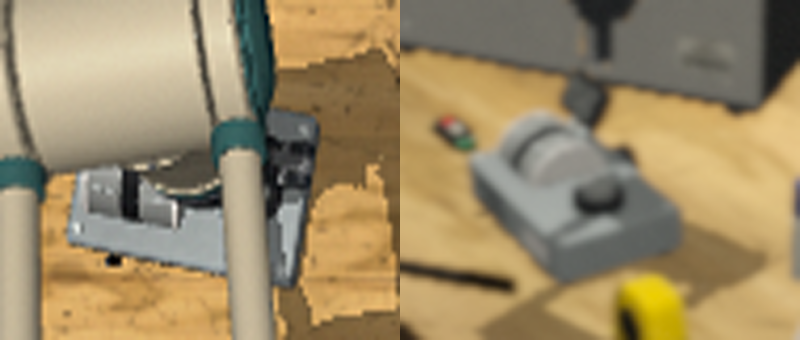

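The scene crop shows the paddle at (585,85), matching the predicted far stop, with the fingertips above the button. Next I descend.

>>> drive_tool([
  [[0,0,0],[0,0,-4],0],
  [[0,0,0],[0,0,-4],0],
  [[0,0,0],[0,0,-2.3],0],
  [[0,0,0],[0,0,-0.3],0],
  [[0,0,0],[0,0,-0.3],0],
  [[0,0,0],[0,0,0],0],
])

```text
clock: 5.42
position: [0.4574, 0.146, 0.0751]
ee_rot: [0.0, 0.073, 0.997, 0.0]
contact_force: [-1.7, 0.6, 3.0]
width: 0.0
gripper_force: 1.5
```

>>> drive_tool([
  [[0,0,0],[0,0,-0.2],0],
  [[0,0,0],[0,0,0],0],
])

```text
clock: 5.68
position: [0.4579, 0.1458, 0.0729]
ee_rot: [0.001, 0.073, 0.997, 0.001]
contact_force: [-2.9, 1.1, 5.1]
width: 0.0001
gripper_force: 2.1
```

>>> drive_tool([
  [[0,0,0],[0,0,-0.2],0],
  [[0,0,0],[0,0,0],0],
])

```text
clock: 5.92
position: [0.458, 0.1458, 0.0718]
ee_rot: [0.001, 0.073, 0.997, 0.001]
contact_force: [-4.5, 2.0, 13.8]
width: 0.0001
gripper_force: 7.3
```

>>> drive_tool([
  [[0,0,0],[0,0,-0.2],0],
  [[0,0,0],[0,0,0],0],
])

```text
clock: 6.18
position: [0.4581, 0.1458, 0.0716]
ee_rot: [0.001, 0.073, 0.997, 0.001]
contact_force: [-8.2, 1.0, 28.5]
width: 0.0002
gripper_force: 14.5
```

>>> drive_tool([
  [[0,0,0],[0,0,1],0],
  [[0,0,0],[0,0,2],0],
  [[0,0,0],[0,0,4],0],
  [[0,0,0],[0,0,4],0],
  [[0,0,0],[-5,0,3],0],
  [[0,0,0],[-6,0,2],0],
  [[0,0,0],[0,0,0],0],
  [[0,0,0],[0,0,0],0],
])

```text
clock: 7.18
position: [0.3493, 0.1453, 0.2283]
ee_rot: [0.002, 0.073, 0.997, 0.0]
contact_force: [0.2, -0.6, -0.5]
width: -0.0001
gripper_force: 0.0
```

```bash
python3 - <<'E'
from h import *
print(manip.get_state()['contact_force'])
a=grab('top','t4.png')[145:245,145:345,::-1]; b=grab('scene','s4.png')[145:225,195:290,::-1]
o=cv2.imread('pics/s1.png')[145:225,195:290]
cv2.imwrite('pics/c4.png',np.vstack([np.hstack([cv2.resize(x,(400,300),interpolation=cv2.INTER_CUBIC) for x in(o,b)]),cv2.resize(a,(800,300))]))
E
```

```text
[ 0.15130979 -0.63954296 -0.49789597]
```

View pics/c4.png

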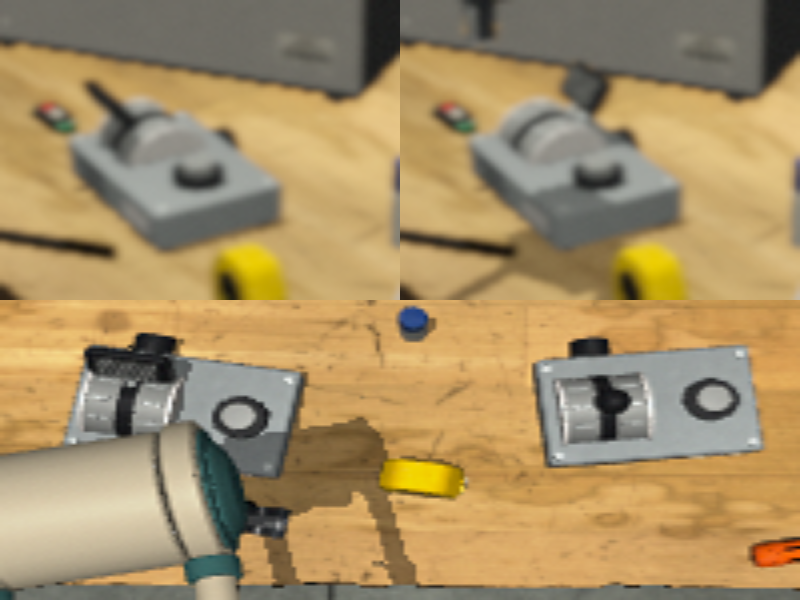

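The paddle is at the far stop (scene crop (585,88), top crop (130,360)) and the button is back out at (597,172). The ball lever, glue stick and tape measure haven't moved, and the robot touches nothing, so I'm handing in.

```bash
python3 -c "
from rig import job
print(job.sign_off())"
```

```text
the job is handed in; nothing more can be done
None
```

The job is handed in: I pushed the paddle lever past the first notch to its far stop, then pressed the blower's button until it bottomed out and let it come back out. The last pictures showed the other unit and the loose things near the work undisturbed.

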